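Reassemble the herb mill's grinding head

ROBOT

A 6-joint arm with a two-finger parallel gripper is mounted at the origin on the work surface. World frame = base frame: x ahead of the robot, y to its left, z up, the work surface at z = 0. Lengths are in m, angles in rad, forces in N, time in s.
With the tool pointing down it reaches from about 0.25 to 0.775 m from the base axis. Payload 4 kg.
Tool frame: the origin (TCP) lies between the finger pads; the fingertips stand 11 mm ahead of it and the grasp point (between the pads) lies 8 mm behind it (robot.tip_extent is the z of the fingertips in the tool frame, in m); z points along the fingers, y is the line along which they close (so a half turn about z gives the same grasp; the last joint's range is limited). The gripper opens to 94 mm and grips with 3 to 60 N. Pads are 16 mm wide; open, the fingers measure 119 mm over their backs; the gripper's body (75 mm by 177 mm) begins 78 mm behind the grasp point.
Start: joints at [1.236, 0.087, 1.371, -0, 1.684, -0.103], TCP at [0.126, 0.535, 0.217] pointing down, gripper open.
Joint ranges: [-3.1, 3.1], [-0.76, 2.03], [0.27, 2.55], [-1.08, 4.22], [0.17, 2.65], [-2.57, 2.57]. Speed limits (rad/s): [2.79, 2.79, 3.14, 3.14, 3.14, 3.14].

INTERFACE

Orientations are given as [roll, pitch, yaw] about the fixed x, y, z axes, in that order (R = Rz(yaw) Ry(pitch) Rx(roll)).
In Python, from bench import robot, imaging gives the robot as it stands.
- The arm moves only by the shell command python3 -m pendant 'ROWS'. ROWS is JSON, a list of rows, each a list of 7 numbers: the shift along the world's x, y, z in cm, then the turn, a rotation vector about the world's x, y, z in degrees, then the opening, from 0 (shut) to 1 (fully open). In form: [[dx, dy, dz, ax, ay, az, jaw], ...]. A call has 1 to 8 rows; each row shifts and turns the commanded pose from where the row before left it; what a row does not reach is not made up. A row lasts 1/10 s, in which the tool goes at most 50 mm and 8.59 degrees, less where a joint would pass 70% of its speed; a pose out of reach is approached as far as the arm can. A call is refused whole if a number of a shift passes 5 or a number of a turn 8.59, either way. A call with a gripper value outside its range is refused whole. The fingers move at their own pace and stop on an object; the grip force is fixed at half the most. Time passes only in rows, so rows that do not move let the fingers close. It gives the time, the measured TCP pose, the force, the opening and the grip force at its end, in the units of the state.
- robot.get_obs(): the state, without advancing time (a new reading comes with each control period).
- imaging.snapshot(name): name is "scene" or "top" or "wrist"; returns the picture (384x512x3 uint8, red, green, blue); there is no depth.
- imaging.camera_params(name): a dict with "camera_matrix" (3x3 intrinsics, pixels), "R" (3x3) and "t" (3): a world point X has camera coordinates R X + t. Camera axes: x right, y down, z forward; pixel columns grow to the right and rows downward; lengths in m; the calibration is good to about 2 mm. The wrist camera is an equidistant fisheye: a pixel r from the principal point sees the ray r / f radians off the axis. A picture is of the moment at which its call begins: read the wrist's pose just before it. camera_params takes no time and is no camera call; for the wrist camera it gives the pose at the moment of the call.
- robot.close_job(): hands the job in; it is judged then, once.
The state is a dict: "time": time; "joint_positions": joint angles; "qvel": joint speeds; "joint_torque": joint torques, N m; "tool_pos": TCP position; "ee_rot": TCP orientation; "wrist_force": force on the tool from outside, world axes, zero at the start; "wrist_torque": the same for the moment, N m; "width": finger opening in m; "finger_force": force on a finger pad.
Only numpy, scipy, OpenCV 4.12 (cv2) and the standard library are available. Lean on these libraries where they do the work, as an engineer would, in place of code of your own. Each camera call takes 0.05 s, during which the arm holds its last target. There are 200 camera calls.

TASK

Put the cleaned grinding head of the white herb mill back on its guide post, in this order: the dark steel burr first, slots downward and turned so that it drops over the two orange driving dogs and lies flat on the hub, then the white spacer, then the brass collar with its wide flange down. Push each ring past the sprung balls of the post fully home before adding the next, and leave the red spare ring and everything else on the desk where it is.

Things in the scene. Friction and masses are not known exactly. Their poses are not given: they have to be found in the camera images.
- seat (a point): Centre of the upward hub face of the mill, 100 mm above the desk, on the axis of the upright guide post (z up). The hub is an aluminium disc, 48 mm across, its face 15 mm above the housing top. The post is 16 mm in diameter up to 50 mm above this face, then tapers to 8 mm at its tip, 58 mm above the face.
- dogs (a point): Point on the post's axis level with the tops of the dogs, 6 mm above the hub face: two orange bars facing each other across the post, each 7 mm wide, 6 mm high, from 11 to 23 mm from the axis. The hub with its dogs is stiff to turn (0.5 N m); the dogs' angle differs each time and is NOT given by this frame: find it by touch or sight.
- detent (a point): Point on the post's axis, 44.5 mm above the hub face, level with the centres of two sprung brass balls that stick out 2.5 mm from two sides (local +y and -y) of the post. Each ring must be pushed down past them with a firm push (roughly 10 N).
- post_tip (a point): Centre of the tip of the guide post, 58 mm straight above the hub face.
- mill: Fixed white herb mill with its hood off. Origin: centre of its foot on the desk, on the post's axis. Round housing 148 mm across at the foot, flat top 116 mm across and 85 mm above the desk; on its local +x side a grey box, 110 mm wide and 55 mm high, reaches to 128 mm from the axis.
- burr: Dark steel burr ring, outer diameter 56 mm, height 15 mm, bore 18.5 mm; starts slots down. Origin: centre of its underside, z up. Its lower 7 mm is cut by four radial slots 10 mm wide, bore to outside, along local +x, -x, +y, -y; the upper 8 mm is a plain ring. Home: underside on the hub face; 6 mm too high while it stands on the dogs.
- spacer: White plastic spacer ring, outer diameter 52 mm, height 10 mm, bore 18.5 mm. Origin: centre of its underside, z up. Home: its underside 15 mm above the hub face, on the burr.
- collar: Brass collar, bore 18.5 mm: a flange of 48 mm diameter and 4 mm height at the bottom, above it a round boss of 32 mm diameter and 10 mm height to grip (14 mm in all). Origin: centre of its underside, z up. It starts flange down. Home: its underside 25 mm above the hub face, on the spacer, its top just under the balls.
- spare: Red plastic spare ring, size of the spacer (52 mm across, 10 mm high), lying among the others: leave it. Origin: centre of its underside.
- vial_a: Small amber glass vial with dark stopper, 24 mm across, 56 mm high, standing on the cork mat between the rings. Origin: centre of its foot. The mat is 3 mm thick, all four rings start lying flat on it.
- vial_b: Same vial, standing on the desk beyond the mat.
- vial_c: Same vial, standing to the robot's left.
- tape: Roll of white paper tape lying flat, 68 mm across, 18 mm high. Origin: centre of its underside.
- brush: Brush, 160 mm long, lying on the desk at the left along its local x.
- jar: Clear glass jar with grey lid, 60 mm across, 85 mm high, standing at the right. Origin: centre of its foot.
There are look-alikes about, which are no part of the job. Of the things shaped like the burr, the steel one is meant. What is shaped like the mill but brown or green is not meant.

How it is judged:
By the outcome, as a careful person would: the job done as asked, in the order asked, and still so for the second after the job is handed in, with the robot touching nothing.
It also fails if it takes over 72 s, if anything falls off the work surface, if the arm or the gripper's body presses on something with over 40 N, if the wrist force passes 120 N, or if a joint passes its speed limit or range.

## Working session

There is one attempt and no reset: what is moved stays moved. The work goes in short steps, Python scripts to look and compute and a shell command to move; the robot and the scene stay as the last step left them, time stands still between calls to the robot, and variables do not carry over. Pictures are saved under pics/ and viewed, at most 10 in all, crops included, and the job is handed in when it is done.

```bash
ls; mkdir -p pics; python3 - <<'E'
from bench import robot, imaging
import cv2, numpy as np
np.set_printoptions(precision=4,suppress=True)
ims=[]
for n in ["scene","top"]:
    im=imaging.snapshot(n); cv2.imwrite(f"pics/{n}0.png",im[:,:,::-1]); 
    p=imaging.camera_params(n); print(n,p)
print(robot.get_obs(), robot.tip_extent)
E
```

```text
pics
scene {'camera_matrix': array([[477.3484,   0.    , 264.4053],
       [  0.    , 477.3484, 194.4879],
       [  0.    ,   0.    ,   1.    ]]), 'R': array([[ 0.7549,  0.6558,  0.0038],
       [ 0.5078, -0.5809, -0.6361],
       [-0.4149,  0.4821, -0.7716]]), 't': array([-0.3996, -0.1465,  1.7855])}
top {'camera_matrix': array([[499.9424,   0.    , 249.3678],
       [  0.    , 499.9424, 190.8877],
       [  0.    ,   0.    ,   1.    ]]), 'R': array([[ 0.0001, -1.    , -0.0079],
       [-0.9944,  0.0007, -0.1059],
       [ 0.1059,  0.0079, -0.9943]]), 't': array([0.0639, 0.4979, 1.8819])}
{'time': 0.1, 'joint_positions': array([ 1.2359,  0.0879,  1.372 , -0.    ,  1.6836, -0.1031]), 'qvel': array([ 0.0008, -0.0021, -0.0033, -0.0012, -0.0004,  0.0009]), 'joint_torque': array([  0.0024, -34.1251, -30.3303,   0.072 ,   0.0304,  -0.0001]), 'tool_pos': array([0.1262, 0.5349, 0.2154]), 'ee_rot': array([-3.1397, -0.0002,  2.9098]), 'wrist_force': array([ 0.1387,  0.3351, -0.4589]), 'wrist_torque': array([-0.0272,  0.023 , -0.0187]), 'finger_force': 0.0, 'width': 0.0939547110575949} 0.011
```

View pics/scene0.png

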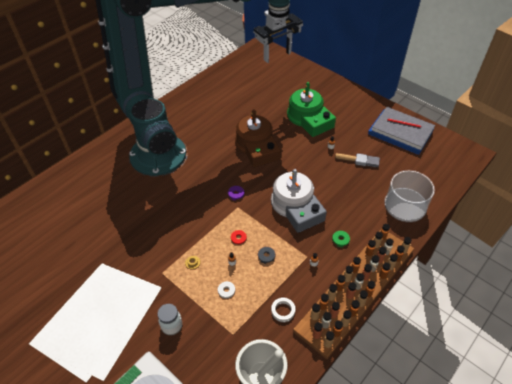

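View pics/top0.png

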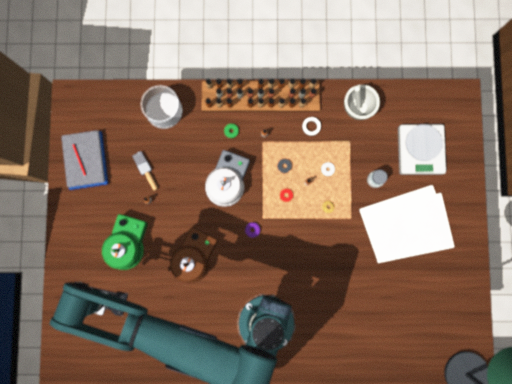

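The scene picture shows the white mill at about (293,190), the burr at (266,256), the spacer at (227,290), the collar at (192,262) and the red ring at (239,237). In the top view they are at (224,186), (285,165), (328,170), (328,207) and (287,195), with vial_a at (311,180).

```bash
cat > h.py <<'E'
import cv2, numpy as np
from bench import robot, imaging
np.set_printoptions(precision=4,suppress=True)
def rays(p,n,uv):
    K=p["camera_matrix"]; uv=np.atleast_2d(np.float64(uv))
    x=(uv-[K[0,2],K[1,2]])/[K[0,0],K[1,1]]
    if n=="wrist":
        r=np.linalg.norm(x,axis=1,keepdims=True)+1e-12
        d=np.hstack([x/r*np.sin(r),np.cos(r)])
    else: d=np.hstack([x,np.ones((len(x),1))])
    return -p["R"].T@p["t"], d@p["R"]
def toplane(p,n,uv,z):
    c,d=rays(p,n,uv); return c+d*((z-c[2])/d[:,2])[:,None]
def proj(p,n,X):
    K=p["camera_matrix"]; q=np.atleast_2d(X)@p["R"].T+p["t"]
    if n=="wrist":
        s=np.linalg.norm(q[:,:2],axis=1,keepdims=True)+1e-12
        x=q[:,:2]/s*np.arctan2(s,q[:,2:])
    else: x=q[:,:2]/q[:,2:]
    return x*[K[0,0],K[1,1]]+[K[0,2],K[1,2]]
def meet(rs):  # nearest point of several rays
    A=0;b=0
    for c,d in rs:
        d=d/np.linalg.norm(d); P=np.eye(3)-np.outer(d,d); A=A+P; b=b+P@c
    return np.linalg.solve(A,b)
def snap(n,f=None):
    p=imaging.camera_params(n); im=imaging.snapshot(n)
    if f: cv2.imwrite(f"pics/{f}.png",im[:,:,::-1])
    return p,im
def blobs(m,lo=5,hi=1e9):
    k,l,s,c=cv2.connectedComponentsWithStats(m.astype(np.uint8))
    return [(c[i],s[i,4],s[i,:4]) for i in range(1,k) if lo<=s[i,4]<=hi]
E
python3 - <<'E'
from h import *
P={n:imaging.camera_params(n) for n in ["scene","top","wrist"]}
print("wrist",P["wrist"]["camera_matrix"], -P["wrist"]["R"].T@P["wrist"]["t"],P["wrist"]["R"])
for n,boxes in dict(scene=dict(burr=(255,244,278,268),spacer=(215,280,238,300),collar=(183,254,202,270),red=(229,229,248,246),mill=(268,165,318,225)),
  top=dict(burr=(274,155,296,175),spacer=(319,161,338,178),collar=(319,199,337,215),red=(278,186,296,203),mill=(200,165,250,210))).items():
    im=cv2.imread(f"pics/{n}0.png"); hsv=cv2.cvtColor(im,cv2.COLOR_BGR2HSV)
    for k,(a,b,c,d) in boxes.items():
        H,S,V=[hsv[b:d,a:c,i].astype(int) for i in range(3)]
        m={'burr':(S<110)&(V<130),'spacer':(S<60)&(V>140),'collar':(H>21)&(S>130),'red':((H<6)|(H>174))&(S>180),'mill':(S<40)&(V>150)}[k]
        z={'burr':.018,'spacer':.013,'collar':.012,'red':.013,'mill':.085}[k]
        for cc,ar,s in blobs(m,15):
            ctr=np.array([a+s[0]+(s[2]-1)/2,b+s[1]+(s[3]-1)/2])
            print(n,k,ar,cc+[a,b],s[2:],toplane(P[n],n,[cc+[a,b],ctr],z)[:,:2].ravel())
s=cv2.imread("pics/scene0.png")[160:235,260:335]; t=cv2.imread("pics/top0.png")[150:225,190:265]
s2=cv2.imread("pics/scene0.png")[225:305,180:285]; t2=cv2.imread("pics/top0.png")[150:220,270:345]
f=lambda x:cv2.resize(x,(390,290),interpolation=cv2.INTER_CUBIC)
cv2.imwrite("pics/c1.png",np.vstack([np.hstack([f(s),f(t)]),np.hstack([f(s2),f(t2)])]))
E
```

```text
wrist [[297.3186   0.     256.9437]
 [  0.     297.3186 193.93  ]
 [  0.       0.       1.    ]] [0.0514 0.5532 0.3843] [[ 0.2293  0.9734 -0.0013]
 [ 0.9381 -0.2206  0.2669]
 [ 0.2595 -0.0624 -0.9637]]
scene burr 215 [266.0791 254.8698] [17 17] [ 0.5989 -0.0723  0.5991 -0.0729]
scene spacer 200 [226.075 289.04 ] [17 17] [ 0.5853 -0.2382  0.585  -0.2382]
scene red 159 [238.0692 236.9623] [15 15] [ 0.4847 -0.0781  0.4846 -0.0783]
scene mill 672 [293.1771 185.7396] [40 28] [0.5181 0.1576 0.5183 0.1591]
scene mill 98 [301.3163 213.4082] [20 13] [0.6096 0.0848 0.6115 0.0833]
top burr 117 [284.3504 165.2735] [14 14] [ 0.5981 -0.071   0.5972 -0.0716]
top spacer 151 [327.5232 168.7351] [14 14] [ 0.5852 -0.2377  0.5861 -0.2376]
top collar 37 [326.4595 207.8919] [10 10] [ 0.4338 -0.2313  0.4392 -0.2354]
top red 90 [286.2444 194.6   ] [12 12] [ 0.485  -0.0777  0.4854 -0.0787]
top mill 1145 [223.6611 185.1066] [41 41] [0.5133 0.1586 0.5137 0.1536]
```

View pics/c1.png

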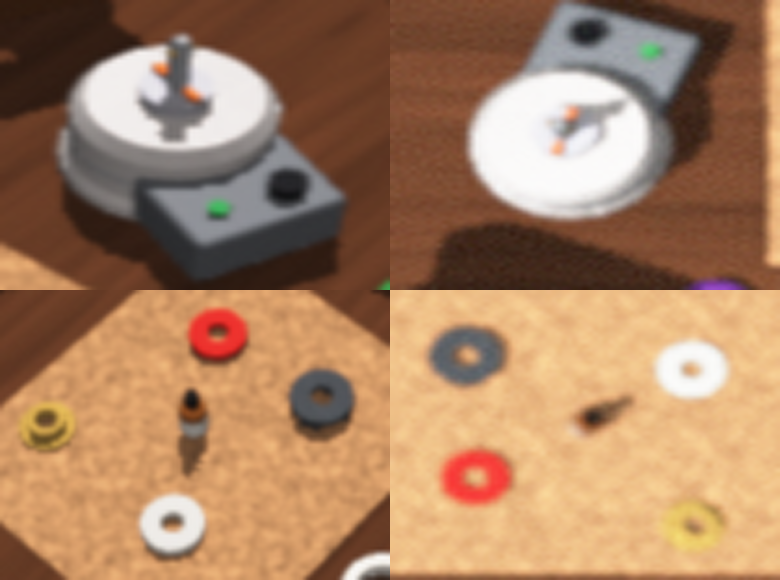

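The burr is at about (0.598,-0.072), the spacer (0.585,-0.238), the collar (0.437,-0.233) and the mill axis (0.515,0.157). The dogs lie near -16°, and the sizes match what was given. Next I bring the wrist camera over the mill.

```bash
python3 -m pendant '[[3.2,-2.8,0,0,0,0,1],[3.2,-2.8,0,0,0,0,1],[3.2,-2.8,0,0,0,0,1],[3.2,-2.8,0,0,0,0,1],[3.2,-2.8,0,0,0,0,1],[3.2,-2.8,0,0,0,0,1],[3.2,-2.8,0,0,0,0,1]]'
python3 -m pendant '[[3.2,-2.8,0,0,0,0,1],[3.2,-2.8,0,0,0,0,1],[3.2,-2.8,0,0,0,0,1],[3.2,-2.8,0,0,0,0,1],[3.2,-2.8,0,0,0,0,1],[3.2,-2.8,0,0,0,0,1],[3.2,-2.8,0,0,0,0,1]]'
python3 -m pendant '[[0,0,0,0,0,0,1],[0,0,0,0,0,0,1]]'
cat > look.py <<'E'
from h import *
p,im=snap("wrist","w_mill"); o=robot.get_obs(); print(o["tool_pos"],o["ee_rot"],-p["R"].T@p["t"])
hsv=cv2.cvtColor(im,cv2.COLOR_RGB2HSV); H,S,V=[hsv[:,:,i].astype(int) for i in range(3)]
for cc,ar,s in blobs((H>4)&(H<20)&(S>150)&(V>150),12): print("or",cc,ar,s,toplane(p,"wrist",cc,.106))
for cc,ar,s in blobs((S<40)&(V>150),800): print("wh",cc,ar,s,toplane(p,"wrist",cc,.085))
print(proj(p,"wrist",[[.515,.157,.1],[.515,.157,.158]]))
E
python3 look.py
```

```text
time: 0.8
tool_pos: [0.3512, 0.3378, 0.2161]
ee_rot: [-3.141, -0.0, 2.91]
wrist_force: [0.2, 1.3, 0.2]
width: 0.094
finger_force: 0.0
time: 1.5
tool_pos: [0.5752, 0.1419, 0.2159]
ee_rot: [-3.141, -0.001, 2.91]
wrist_force: [0.3, 0.1, 0.1]
width: 0.0938
finger_force: 0.0
time: 1.7
tool_pos: [0.5743, 0.1427, 0.2153]
ee_rot: [-3.141, -0.003, 2.908]
wrist_force: [0.2, -0.8, -0.1]
width: 0.0939
finger_force: 0.0
[0.5738 0.1435 0.2158] [ 3.1416 -0.0018  2.9096] [0.4999 0.1608 0.3844]
or [260.75 114.5 ] 84 [257 109   8  12] [[0.5009 0.1643 0.106 ]]
or [ 90.6451 150.4885] 479 [ 76 133  29  37] [[ 0.488  -0.0154  0.106 ]]
or [259.0758 151.3333] 66 [256 146   7  11] [[0.5343 0.1548 0.106 ]]
or [ 50.4681 199.4468] 47 [ 46 196   9  10] [[ 0.5249 -0.0936  0.106 ]]
or [355.5211 326.2817] 71 [350 321  10  13] [[0.7706 0.224  0.106 ]]
or [246.3096 339.2006] 1266 [162 323 172  32] [[0.7526 0.0874 0.106 ]]
or [345.0294 343.1176] 136 [331 334  31  17] [[0.7965 0.2083 0.106 ]]
or [334.5185 339.4444] 27 [330 336   9   7] [[0.7844 0.1951 0.106 ]]
or [308.3478 346.2609] 23 [305 343   8   8] [[0.7858 0.1606 0.106 ]]
or [284.3158 351.1053] 19 [281 349   7   5] [[0.7857 0.1292 0.106 ]]
or [296.0357 349.5   ] 28 [289 348  15   6] [[0.787  0.1443 0.106 ]]
wh [263.3391 124.3119] 9941 [203  68 120 120] [[0.5112 0.1648 0.085 ]]
[[256.5741 130.5957]
 [256.5088 134.7602]]
```

View pics/w_mill.png

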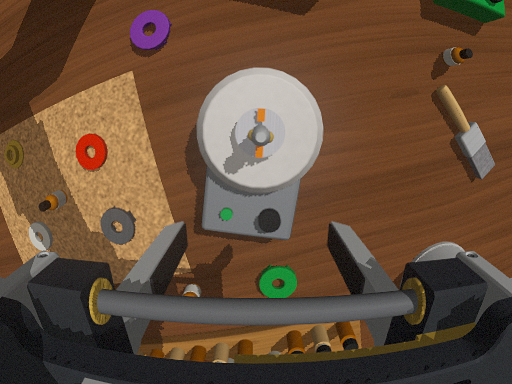

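The wrist view shows the dogs at (261,114) and (259,151). They are 34.7 mm apart where 34 mm is expected, with their midpoint at (0.5176,0.1596) and an angle of -15.9°. Next I go over the burr with the tool tilted, to see its slots.

```bash
python3 -m pendant '[[0.35,-3.1,-2,0,0,0,1],[0.35,-3.1,-2,0,0,0,1],[0.35,-3.1,-2,0,0,0,1],[0.35,-3.1,-2,0,0,0,1],[0.35,-3.1,-2,-1.8,-7.6,0,1],[0.35,-3.1,-2,-1.8,-7.6,0,1],[0.3,-3,-2,-1.8,-7.6,0,1],[0,0,0,-1.8,-7.6,0,1]]'
python3 -m pendant '[[0,0,0,0,0,0,1],[0,0,0,0,0,0,1]]'
cat > look.py <<'E'
from h import *
p,im=snap("wrist","w_burr"); o=robot.get_obs(); print(o["tool_pos"],o["ee_rot"],-p["R"].T@p["t"])
hsv=cv2.cvtColor(im,cv2.COLOR_RGB2HSV); H,S,V=[hsv[:,:,i].astype(int) for i in range(3)]
q=proj(p,"wrist",[[.598,-.072,.018],[.598,-.072,.003]]);print(q)
u,v=np.int32(q[0]); c=im[max(v-60,0):v+60,u-75:u+75,::-1]; print(c.shape,u-75,v-60)
cv2.imwrite("pics/c2.png",cv2.resize(c,None,fx=5,fy=5,interpolation=cv2.INTER_CUBIC))
E
python3 look.py
```

```text
time: 2.55
tool_pos: [0.596, -0.0735, 0.074]
ee_rot: [-3.14, 0.547, 2.909]
wrist_force: [0.6, -0.1, 0.4]
width: 0.0938
finger_force: 0.0
time: 2.75
tool_pos: [0.598, -0.0713, 0.0772]
ee_rot: [3.141, 0.544, 2.911]
wrist_force: [0.6, 0.2, 1.0]
width: 0.0939
finger_force: 0.0
[ 0.6006 -0.0719  0.0798] [3.1415 0.5488 2.9115] [ 0.4492 -0.036   0.1817]
[[255.2326 175.2885]
 [255.297  162.3351]]
(120, 150, 3) 180 115
```

View pics/c2.png

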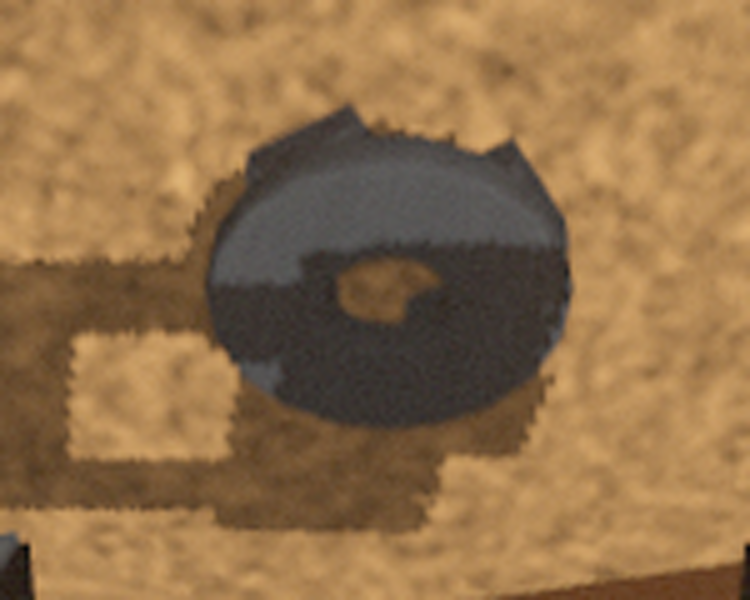

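```bash
cat > look.py <<'E'
from h import *
p=imaging.camera_params("wrist"); 
g=lambda q:np.array(q)/5+[180-.4,115-.4]
X=toplane(p,"wrist",g([[248,157],[350,106],[513,138],[566,210]]),.003); print("bottom",X)
X2=toplane(p,"wrist",g([[375,130],[488,155]]),.010); print("mid",X2)
im=cv2.imread("pics/w_burr.png"); hsv=cv2.cvtColor(im,cv2.COLOR_BGR2HSV)
m=((hsv[:,:,1]<90)).astype(np.uint8); m[:,:215]=0; m[:,300:]=0;m[:130]=0;m[205:]=0
cs,_=cv2.findContours(m,cv2.RETR_EXTERNAL,cv2.CHAIN_APPROX_NONE); c=max(cs,key=cv2.contourArea)[:,0]
low=c[c[:,1]>170]; T=toplane(p,"wrist",low,.018)[:,:2]
A=np.c_[2*T,np.ones(len(T))]; s=np.linalg.lstsq(A,(T**2).sum(1),rcond=None)[0]; print("far edge circle",s[:2],np.sqrt(s[2]+s[0]**2+s[1]**2))
C=s[:2]
for P in list(X)+list(X2): d=P[:2]-C; print(np.hypot(*d)*1000,np.degrees(np.arctan2(d[1],d[0])))
E
python3 look.py
```

```text
bottom [[ 0.5823 -0.0888  0.003 ]
 [ 0.5766 -0.0713  0.003 ]
 [ 0.588  -0.0486  0.003 ]
 [ 0.6038 -0.0429  0.003 ]]
mid [[ 0.5768 -0.0674  0.01  ]
 [ 0.585  -0.0523  0.01  ]]
far edge circle [ 0.6037 -0.0718] 0.02741822240266582
27.35459425275173 -141.4448826601459
27.06232251407721 178.9561462487905
27.94374889320578 124.22207589467776
28.86946950009112 89.64157426579443
27.250170249639044 170.88520165923478
26.979007841235624 133.92980146422502
```

The crop shows one slot facing the camera, centred at about 152°. Slots therefore also lie at -28°, and the burr needs about +12° to match the dogs at -16°. I untilt the tool and remeasure the centre from above.

```bash
python3 -m pendant '[[0,0,0,1.8,7.6,0,1],[0,0,0,1.8,7.6,0,1],[0,0,0,1.8,7.6,0,1],[0,0,0,1.8,7.6,0,1],[0,0,0,0,0,0,1],[0,0,0,0,0,0,1],[0,0,0,0,0,0,1]]'
cat > ring.py <<'E'
from h import *
import sys
name=sys.argv[1]; x0=np.array([float(a) for a in sys.argv[2:4]]); z=float(sys.argv[4]); r=float(sys.argv[5])
p,im=snap("wrist","r_"+name); o=robot.get_obs(); print(o["tool_pos"],o["ee_rot"])
hsv=cv2.cvtColor(im,cv2.COLOR_RGB2HSV); H,S,V=[hsv[:,:,i].astype(int) for i in range(3)]
m={'burr':S<90,'spacer':(S<60)&(V>90),'collar':(H>20)&(H<32)&(S>120)}[name].astype(np.uint8)
vv,uu=np.mgrid[0:384,0:512]; P=toplane(p,"wrist",np.c_[uu.ravel(),vv.ravel()],z)[:,:2].reshape(384,512,2)
m&=(np.linalg.norm(P-x0,axis=2)<r+.012)
cs,_=cv2.findContours(m,cv2.RETR_EXTERNAL,cv2.CHAIN_APPROX_NONE); c=max(cs,key=cv2.contourArea)[:,0]
# far half of the rim only: top edge, seen without the side wall
cam=-p["R"].T@p["t"]; T=toplane(p,"wrist",c,z)[:,:2]; d=T-T.mean(0); far=d@(T.mean(0)-cam[:2])>0
for nm,Q in (("all",T),("far",T[far])):
    s=np.linalg.lstsq(np.c_[2*Q,np.ones(len(Q))],(Q**2).sum(1),rcond=None)[0]; print(nm,s[:2],np.sqrt(s[2]+s[0]**2+s[1]**2),"minus tcp",s[:2]-o["tool_pos"][:2])
E
python3 ring.py burr .599 -.072 .018 .028
```

```text
time: 3.5
tool_pos: [0.599, -0.0723, 0.0777]
ee_rot: [3.141, 0.003, 2.911]
wrist_force: [-0.7, 0.7, -0.5]
width: 0.0941
finger_force: 0.0
[ 0.5984 -0.0722  0.0777] [3.1414 0.0025 2.9106]
all [ 0.5974 -0.0704] 0.02728684435975009 minus tcp [-0.001   0.0018]
far [ 0.598  -0.0705] 0.026916214102682783 minus tcp [-0.0004  0.0017]
```

```bash
python3 -m pendant '[[0,0.15,-2,0,0,0,1],[0,0,-2,0,0,0,1],[0,0,-2,0,0,0,1],[0,0,0,0,0,0,1],[0,0,0,0,0,0,0],[0,0,0,0,0,0,0],[0,0,0,0,0,0,0],[0,0,0,0,0,0,0]]'; python3 -m pendant '[[0,0,0,0,0,0,0],[0,0,0,0,0,0,0],[0,0,0,0,0,0,0]]'
```

```text
time: 4.35
tool_pos: [0.5986, -0.0712, 0.0173]
ee_rot: [3.141, 0.001, 2.91]
wrist_force: [0.4, 0.0, 0.4]
width: 0.0653
finger_force: 0.0
time: 4.65
tool_pos: [0.5985, -0.0711, 0.0168]
ee_rot: [3.141, 0.0, 2.91]
wrist_force: [-0.0, 0.7, 1.8]
width: 0.0557
finger_force: 30.0
```

```bash
python3 -m pendant '[[0,0,4.2,0,0,0,0],[0,0,4.3,0,0,0,0],[-1,2.8,4.3,0,0,0,0],[-1,2.8,4.3,0,0,0,0],[-1.2,3.5,0,0,0,6,0],[-1.2,3.5,0,0,0,6,0],[-1.2,3.5,0,0,0,0,0],[-1.2,3.5,0,0,0,0,0]]'; python3 -m pendant '[[-1.2,3.5,0,0,0,0,0],[0,0,0,0,0,0,0],[0,0,0,0,0,0,0],[0,0,0,0,0,0,0]]'
cat > look.py <<'E'
from h import *
p,im=snap("wrist","w_hov"); o=robot.get_obs(); print(o["tool_pos"],o["ee_rot"],o["width"])
cv2.imwrite("pics/hov_s.png",0*im)
ps,ims=snap("scene","s_hov")
u,v=np.int32(proj(ps,"scene",[.517,.159,.16])[0]); a=ims[v-40:v+40,u-50:u+50,::-1]
u,v=np.int32(proj(p,"wrist",[.517,.159,.15])[0]); print(u,v); b=im[v-80:v+80,u-100:u+100,::-1]
cv2.imwrite("pics/c3.png",np.hstack([cv2.resize(a,(400,320),interpolation=cv2.INTER_CUBIC),cv2.resize(b,(400,320),interpolation=cv2.INTER_CUBIC)]))
E
python3 look.py
```

```text
time: 5.45
tool_pos: [0.5302, 0.1235, 0.1829]
ee_rot: [-3.141, -0.001, 3.119]
wrist_force: [1.2, -0.6, -1.0]
width: 0.0552
finger_force: 30.0
time: 5.85
tool_pos: [0.5193, 0.1565, 0.1832]
ee_rot: [-3.141, -0.001, 3.119]
wrist_force: [-0.8, 0.9, -1.3]
width: 0.0555
finger_force: 30.0
[0.5195 0.1563 0.1833] [-3.141  -0.0007  3.1178] 0.05541958691208244
259 218
```

View pics/c3.png

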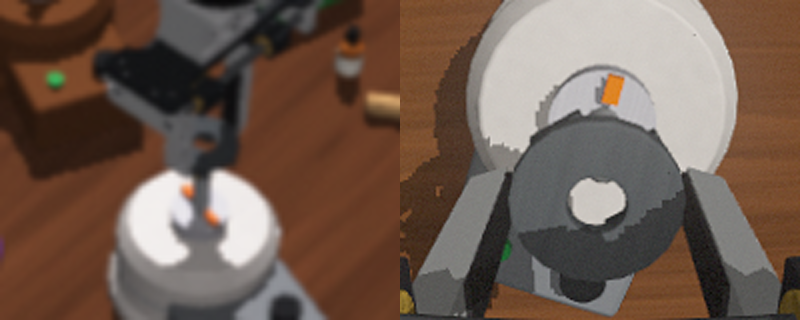

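The right crop (wrist view) shows the burr held level, with the near dog at crop (612,90) lined up with the slot gap below it. Now I measure the burr-to-axis offset in this same camera.

```bash
cat > rel.py <<'E'
from h import *
p=imaging.camera_params("wrist"); im=cv2.imread("pics/w_hov.png"); hsv=cv2.cvtColor(im,cv2.COLOR_BGR2HSV)
H,S,V=[hsv[:,:,i].astype(int) for i in range(3)]
for cc,ar,s in blobs((H>4)&(H<20)&(S>150)&(V>150),30):
    X=toplane(p,"wrist",cc,.106)[0]
    if np.hypot(*(X[:2]-[.501,.164]))<.02: print("dog",cc,ar,X,"axis->",X[:2]+.0174*np.array([np.cos(np.radians(-15.9)),np.sin(np.radians(-15.9))]))
u,v=np.int32(proj(p,"wrist",[.5195,.1563,.1843])[0]); print(u,v)
m=((S<60)&(V>120)); 
for cc,ar,s in blobs(m[v-25:v+25,u-25:u+25],60): print("bore top?",cc+[u-25,v-25],ar,s,toplane(p,"wrist",cc+[u-25,v-25],.182))
E=cv2.HoughCircles(cv2.medianBlur(im[:,:,2],3)[120:290,150:360],cv2.HOUGH_GRADIENT,1,30,param1=80,param2=20,minRadius=36,maxRadius=70)
if E is not None:
  for c in E[0][:4]: q=c[:2]+[150,120]; print("circ",q,c[2],toplane(p,"wrist",q,.1845))
E
python3 rel.py
```

```text
dog [264.9554 182.4286] 112 [0.5009 0.1639 0.106 ] axis-> [0.5176 0.1591]
256 241
bore top? [256.78  237.982] 500 [13 11 28 24] [[0.5184 0.1565 0.182 ]]
circ [259.5 186.5] 67.2 [[0.4847 0.1589 0.1845]]
circ [257.5 235.5] 43.3 [[0.5156 0.157  0.1845]]
```

```bash
python3 -m pendant '[[-0.1,0.27,0,0,0,0,0],[0,0,-0.7,0,0,0,0],[0,0,-0.7,0,0,0,0],[0,0,-0.6,0,0,0,0],[0,0,0,0,0,0,0]]'; python3 -m pendant '[[0,0,-0.4,0,0,0,0],[0,0,-0.4,0,0,0,0],[0,0,0,0,0,0,0]]'; python3 -m pendant '[[0,0,-0.5,0,0,0,0],[0,0,-0.5,0,0,0,0],[0,0,0,0,0,0,0]]'
```

```text
time: 6.45
tool_pos: [0.5173, 0.1598, 0.1619]
ee_rot: [-3.141, -0.003, 3.119]
wrist_force: [0.6, -0.2, -1.2]
width: 0.0555
finger_force: 30.0
time: 6.75
tool_pos: [0.518, 0.1599, 0.1552]
ee_rot: [-3.141, -0.001, 3.119]
wrist_force: [-0.2, -0.8, -1.8]
width: 0.0558
finger_force: 30.0
time: 7.05
tool_pos: [0.5186, 0.1596, 0.1459]
ee_rot: [-3.141, 0.001, 3.119]
wrist_force: [0.4, -1.7, -2.2]
width: 0.0556
finger_force: 30.0
```

```bash
python3 -m pendant '[[0,0,-0.7,0,0,0,0],[0,0,-0.7,0,0,0,0],[0,0,-0.7,0,0,0,0],[0,0,0,0,0,0,0]]'; python3 -m pendant '[[0,0,-0.5,0,0,0,0],[0,0,0,0,0,0,0]]';python3 -m pendant '[[0,0,-0.4,0,0,0,0],[0,0,0,0,0,0,0]]'
```

```text
time: 7.45
tool_pos: [0.5171, 0.1601, 0.1225]
ee_rot: [-3.141, -0.004, 3.119]
wrist_force: [-0.1, -0.5, -2.7]
width: 0.0553
finger_force: 30.0
time: 7.65
tool_pos: [0.5179, 0.1602, 0.1189]
ee_rot: [3.141, -0.001, 3.119]
wrist_force: [-0.5, -0.2, -2.0]
width: 0.0556
finger_force: 30.0
time: 7.85
tool_pos: [0.5181, 0.1602, 0.1153]
ee_rot: [3.141, -0.001, 3.119]
wrist_force: [-0.2, 0.9, -2.1]
width: 0.0553
finger_force: 30.0
```

```bash
python3 -m pendant '[[0,0,-0.15,0,0,0,0],[0,0,-0.1,0,0,0,0],[0,0,0,0,0,0,0]]'; python3 -m pendant '[[0,0,-0.2,0,0,0,0],[0,0,-0.1,0,0,0,0],[0,0,0,0,0,0,0]]'
```

```text
time: 8.15
tool_pos: [0.5184, 0.1601, 0.1139]
ee_rot: [3.141, 0.001, 3.119]
wrist_force: [-1.6, -0.7, 0.9]
width: 0.0553
finger_force: 30.0
time: 8.45
tool_pos: [0.5185, 0.1601, 0.1137]
ee_rot: [3.141, 0.002, 3.119]
wrist_force: [-5.8, -1.9, 11.5]
width: 0.0557
finger_force: 30.0
```

The burr is seated with its underside at 99.9 mm and 11 N of reaction. I release it and go to the spacer.

```bash
python3 -m pendant '[[0,0,0.3,0,0,0,0.9],[0,0,0,0,0,0,0.9],[0,0,0,0,0,0,0.9],[0,0,0,0,0,0,0.9],[0,0,0,0,0,0,0.9],[0,0,2,0,0,0,0.9],[0,0,3,0,0,0,0.9],[0,0,3,0,0,0,1]]'
python3 - <<'E'
from h import *
p,im=snap("wrist","w_b1"); o=robot.get_obs(); print(o["tool_pos"],o["width"])
hsv=cv2.cvtColor(im,cv2.COLOR_RGB2HSV); H,S,V=[hsv[:,:,i].astype(int) for i in range(3)]
for cc,ar,s in blobs((H>4)&(H<20)&(S>150)&(V>150),8):
    X=toplane(p,"wrist",cc,.106)[0]
    if np.hypot(*(X[:2]-[.5176,.1593]))<.04: print("orange",cc,ar,X)
u,v=np.int32(proj(p,"wrist",[.5176,.1593,.115])[0]); c=im[max(v-75,0):v+75,u-100:u+100,::-1]
cv2.imwrite("pics/c4.png",cv2.resize(c,None,fx=3,fy=3,interpolation=cv2.INTER_CUBIC))
E
python3 -m pendant '[[0.7,-4,0,0,0,0,1],[0.7,-4,0,0,0,0,1],[0.7,-4,0,0,0,0,1],[0.7,-4,0,0,0,0,1],[0.7,-4,0,0,0,0,1],[0.7,-4,0,0,0,0,1],[0.7,-4,-1.5,0,0,0,1],[0.7,-4,-2,0,0,0,1]]'
python3 -m pendant '[[0.6,-4,-2.5,0,0,0,1],[0.6,-3.8,-2.5,0,0,0,1],[0,0,-2.5,0,0,0,1],[0,0,0,0,0,0,1],[0,0,0,0,0,0,1]]'
python3 ring.py spacer .585 -.238 .013 .026
```

```text
time: 9.25
tool_pos: [0.5177, 0.16, 0.1932]
ee_rot: [-3.141, -0.002, 3.119]
wrist_force: [0.9, 0.4, 0.7]
width: 0.0896
finger_force: 0.0
[0.5206 0.1606 0.2   ] 0.09233006140477167
time: 10.1
tool_pos: [0.5752, -0.1619, 0.1589]
ee_rot: [-3.141, 0.003, 3.119]
wrist_force: [0.6, 0.2, 0.2]
width: 0.0942
finger_force: 0.0
time: 10.6
tool_pos: [0.5859, -0.2375, 0.0827]
ee_rot: [3.14, -0.001, 3.119]
wrist_force: [-0.7, 0.3, 0.3]
width: 0.0939
finger_force: 0.0
[ 0.5868 -0.2375  0.0843] [-3.1413  0.0013  3.12  ]
all [ 0.5859 -0.2391] 0.02543097808919175 minus tcp [-0.0009 -0.0015]
far [ 0.5863 -0.2391] 0.025214113684747953 minus tcp [-0.0005 -0.0016]
```

View pics/c4.png

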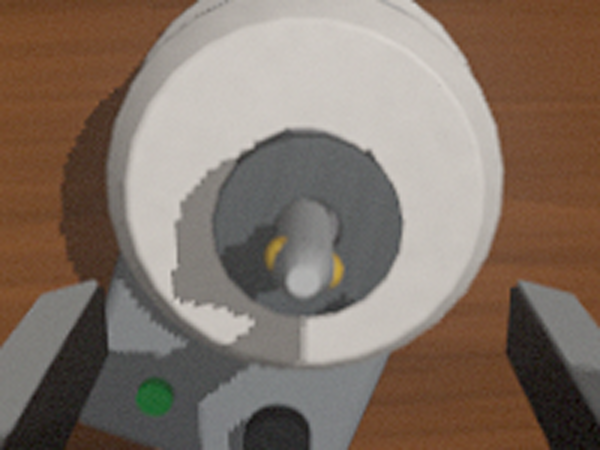

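The wrist view shows the burr lying flat on the hub with no orange visible, and the two brass balls clear above it. The spacer is at (0.5858,-0.239), so I grasp it.

```bash
python3 -m pendant '[[0,-0.13,-2,0,0,0,1],[0,0,-2.4,0,0,0,1],[0,0,-2.4,0,0,0,0.9],[0,0,0,0,0,0,0.6],[0,0,0,0,0,0,0],[0,0,0,0,0,0,0],[0,0,0,0,0,0,0],[0,0,0,0,0,0,0]]'; python3 -m pendant '[[0,0,0,0,0,0,0],[0,0,0,0,0,0,0]]'
```

```text
time: 11.45
tool_pos: [0.5868, -0.2393, 0.0164]
ee_rot: [-3.141, 0.002, 3.119]
wrist_force: [-0.0, 0.1, 2.4]
width: 0.0512
finger_force: 30.0
time: 11.65
tool_pos: [0.5868, -0.2393, 0.0165]
ee_rot: [-3.141, 0.002, 3.119]
wrist_force: [-0.8, 1.9, 4.6]
width: 0.0512
finger_force: 30.0
```

```bash
python3 -m pendant '[[0,0,4.2,0,0,0,0],[0,0,4.3,0,0,0,0],[-0.6,2.5,4.3,0,0,0,0],[-0.6,2.5,4.3,0,0,0,0],[-0.7,4.4,0,0,0,0,0],[-0.7,4.4,0,0,0,0,0],[-0.7,4.4,0,0,0,0,0],[-0.7,4.4,0,0,0,0,0]]'; python3 -m pendant '[[-0.7,4.4,0,0,0,0,0],[-0.7,4.4,0,0,0,0,0],[-0.7,4.4,0,0,0,0,0],[-0.7,4.0,0,0,0,0,0],[0,0,0,0,0,0,0],[0,0,0,0,0,0,0],[0,0,0,0,0,0,0]]'
```

```text
time: 12.45
tool_pos: [0.5455, -0.0119, 0.1855]
ee_rot: [3.142, -0.001, 3.118]
wrist_force: [0.3, 0.4, -0.4]
width: 0.0512
finger_force: 30.0
time: 13.15
tool_pos: [0.5183, 0.1576, 0.1856]
ee_rot: [-3.141, -0.001, 3.118]
wrist_force: [-0.3, 0.1, -0.6]
width: 0.0513
finger_force: 30.0
```

```bash
python3 -m pendant '[[0.05,0.25,0,0,0,0,0],[0,0,-0.7,0,0,0,0],[0,0,-0.7,0,0,0,0],[0,0,-0.7,0,0,0,0],[0,0,0,0,0,0,0]]'; python3 -m pendant '[[0,0,-0.5,0,0,0,0],[0,0,0,0,0,0,0]]'; python3 -m pendant '[[0,0,-0.5,0,0,0,0],[0,0,0,0,0,0,0]]'; python3 -m pendant '[[0,0,-0.6,0,0,0,0],[0,0,-0.6,0,0,0,0],[0,0,-0.6,0,0,0,0],[0,0,0,0,0,0,0]]'
```

```text
time: 13.65
tool_pos: [0.5179, 0.1605, 0.1631]
ee_rot: [-3.141, -0.003, 3.119]
wrist_force: [-0.6, -0.4, -0.8]
width: 0.0514
finger_force: 30.0
time: 13.85
tool_pos: [0.5186, 0.1601, 0.1605]
ee_rot: [-3.139, -0.0, 3.119]
wrist_force: [-2.4, -4.0, 2.2]
width: 0.0514
finger_force: 30.0
time: 14.05
tool_pos: [0.5188, 0.1599, 0.1559]
ee_rot: [-3.139, 0.001, 3.119]
wrist_force: [-1.0, -5.2, 0.3]
width: 0.0512
finger_force: 30.0
time: 14.45
tool_pos: [0.5182, 0.1604, 0.1357]
ee_rot: [-3.14, -0.002, 3.119]
wrist_force: [-0.5, -4.1, -2.2]
width: 0.0511
finger_force: 30.0
```

```bash
python3 -m pendant '[[0,-0.08,-0.4,0,0,0,0],[0,0,-0.3,0,0,0,0],[0,0,0,0,0,0,0]]'; python3 -m pendant '[[0,0,-0.3,0,0,0,0],[0,0,0,0,0,0,0]]'; python3 -m pendant '[[0,0,-0.2,0,0,0,0],[0,0,0,0,0,0,0]]'
```

```text
time: 14.75
tool_pos: [0.5185, 0.1602, 0.1296]
ee_rot: [-3.141, -0.001, 3.119]
wrist_force: [-1.4, -4.9, -0.3]
width: 0.0516
finger_force: 30.0
time: 14.95
tool_pos: [0.5186, 0.1602, 0.1282]
ee_rot: [-3.141, 0.0, 3.119]
wrist_force: [-4.6, -5.5, 5.8]
width: 0.0512
finger_force: 30.0
time: 15.15
tool_pos: [0.5187, 0.1602, 0.1282]
ee_rot: [-3.141, 0.001, 3.119]
wrist_force: [-8.0, -5.3, 12.8]
width: 0.0514
finger_force: 30.0
```

The spacer is seated: TCP at 128.2 mm where 128.5 was expected, with 13 N of reaction. Next is the collar.

```bash
python3 -m pendant '[[0,0,0.3,0,0,0,0.9],[0,0,0,0,0,0,0.9],[0,0,0,0,0,0,0.9],[0,0,0,0,0,0,0.9],[0,0,0,0,0,0,0.9],[0,0,2,0,0,0,0.9],[0,0,2.5,0,0,0,0.9],[0,0,2,0,0,0,1]]'
python3 -m pendant '[[-0.8,-4,0,0,0,0,1],[-0.8,-4,0,0,0,0,1],[-0.8,-4,0,0,0,0,1],[-0.8,-4,0,0,0,0,1],[-0.8,-4,0,0,0,0,1],[-0.8,-4,0,0,0,0,1],[-0.8,-4,-1.5,0,0,0,1],[-0.8,-4,-2,0,0,0,1]]'
python3 -m pendant '[[-0.9,-4,-2.5,0,0,0,1],[-0.8,-3.3,-2.5,0,0,0,1],[0,0,-2.5,0,0,0,1],[0,0,0,0,0,0,1],[0,0,0,0,0,0,1]]'
python3 ring.py collar .437 -.233 .007 .024
```

```text
time: 15.95
tool_pos: [0.5189, 0.1606, 0.194]
ee_rot: [3.141, 0.0, 3.119]
wrist_force: [0.3, 0.6, -0.7]
width: 0.0894
finger_force: 0.0
time: 16.75
tool_pos: [0.4553, -0.1615, 0.159]
ee_rot: [-3.14, 0.004, 3.119]
wrist_force: [0.8, -0.2, 0.8]
width: 0.0938
finger_force: 0.0
time: 17.25
tool_pos: [0.4377, -0.2323, 0.0831]
ee_rot: [3.141, -0.001, 3.119]
wrist_force: [-0.3, -0.3, 0.9]
width: 0.0939
finger_force: 0.0
[ 0.4385 -0.2325  0.0842] [-3.1411  0.0015  3.12  ]
all [ 0.4405 -0.239 ] 0.02311409509470148 minus tcp [ 0.002  -0.0065]
far [ 0.4406 -0.2391] 0.023065200409295373 minus tcp [ 0.0021 -0.0066]
```

View pics/r_collar.png

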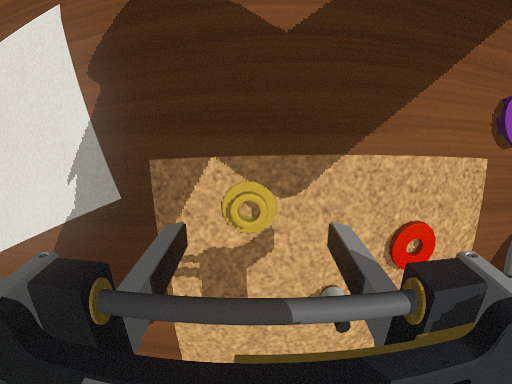

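The wrist picture shows the collar at (248,207), flange down, between the open fingers. Vial_a at (335,300) is well clear.

```bash
python3 -m pendant '[[0.2,-0.65,-1.5,0,0,0,1],[0,0,-2.4,0,0,0,1],[0,0,-2.45,0,0,0,0.8],[0,0,0,0,0,0,0.6],[0,0,0,0,0,0,0.5],[0,0,0,0,0,0,0.45]]';  python3 -m pendant '[[0,0,0,0,0,0,0],[0,0,0,0,0,0,0],[0,0,0,0,0,0,0],[0,0,0,0,0,0,0],[0,0,0,0,0,0,0],[0,0,0,0,0,0,0]]'
```

```text
time: 17.9
tool_pos: [0.4414, -0.2398, 0.022]
ee_rot: [-3.139, 0.004, 3.12]
wrist_force: [-0.8, -0.4, -0.0]
width: 0.0653
finger_force: 0.0
time: 18.5
tool_pos: [0.4398, -0.2392, 0.0198]
ee_rot: [-3.141, 0.0, 3.119]
wrist_force: [-1.0, -0.7, 1.7]
width: 0.0301
finger_force: 30.0
```

```bash
python3 -m pendant '[[0,0,4.2,0,0,0,0],[0,0,4.2,0,0,0,0],[0.6,2.5,4.2,0,0,0,0],[0.6,2.5,4.2,0,0,0,0],[0.8,4.4,0,0,0,0,0],[0.8,4.4,0,0,0,0,0],[0.8,4.4,0,0,0,0,0],[0.8,4.4,0,0,0,0,0]]'; python3 -m pendant '[[0.8,4.4,0,0,0,0,0],[0.9,4.4,0,0,0,0,0],[0.9,4.4,0,0,0,0,0],[0.9,4.2,0,0,0,0,0],[0,0,0,0,0,0,0],[0,0,0,0,0,0,0],[0,0,0,0,0,0,0]]'
python3 - <<'E'
from h import *
p,im=snap("wrist","w_c"); o=robot.get_obs(); print(o["tool_pos"],o["width"])
u,v=np.int32(proj(p,"wrist",o["tool_pos"])[0]); print(u,v,proj(p,"wrist",[[.5181,.1598,.158],[.5181,.1598,.125]]))
hsv=cv2.cvtColor(im,cv2.COLOR_RGB2HSV); m=(hsv[:,:,0]>18)&(hsv[:,:,0]<33)&(hsv[:,:,1]>110)
z=o["tool_pos"][2]-.0168+.004
for cc,ar,s in blobs(m[v-60:v+60,u-60:u+60],100): q=cc+[u-60,v-60]; print(q,ar,s,toplane(p,"wrist",q,z),toplane(p,"wrist",s[:2]+(s[2:]-1)/2+[u-60,v-60],z))
cv2.imwrite("pics/c5.png",cv2.resize(im[v-75:v+75,u-100:u+100,::-1],None,fx=3,fy=3,interpolation=cv2.INTER_CUBIC))
E
```

```text
time: 19.3
tool_pos: [0.4835, -0.0115, 0.1873]
ee_rot: [3.141, -0.0, 3.119]
wrist_force: [0.3, -0.4, -1.6]
width: 0.0304
finger_force: 30.0
time: 20.0
tool_pos: [0.5185, 0.1599, 0.1871]
ee_rot: [-3.141, -0.001, 3.118]
wrist_force: [-0.3, 0.3, -1.3]
width: 0.0302
finger_force: 30.0
[0.5186 0.1596 0.1873] 0.03031460241691447
255 240 [[256.3081 223.2634]
 [256.402  208.7481]]
[256.8523 230.1807] 2606 [28 19 69 66] [[0.5166 0.1602 0.1745]] [[0.5176 0.1603 0.1745]]
[199.425 292.125] 120 [  0 105  11  15] [[0.566  0.1168 0.1745]] [[0.5658 0.1172 0.1745]]
```

View pics/c5.png

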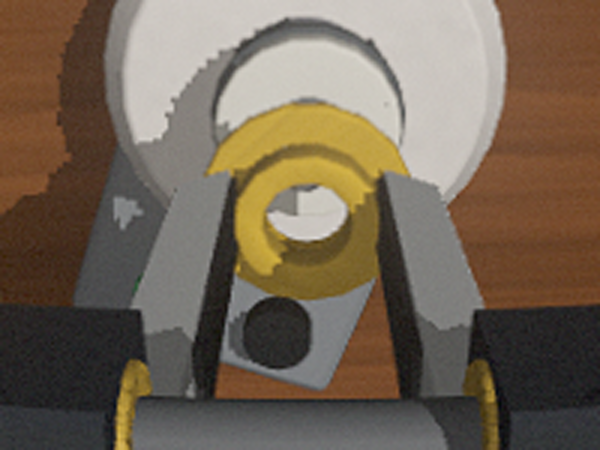

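The collar is level in the grip, centred within about 1 mm, and the spacer sits on the burr. I lower the collar.

```bash
python3 -m pendant '[[0,0,-0.7,0,0,0,0],[0,0,-0.7,0,0,0,0],[0,0,-0.6,0,0,0,0],[0,0,0,0,0,0,0]]'; python3 -m pendant '[[0,0,-0.5,0,0,0,0],[0,0,0,0,0,0,0]]'; python3 -m pendant '[[0,0,-0.5,0,0,0,0],[0,0,0,0,0,0,0]]'; python3 -m pendant '[[0,0,-0.6,0,0,0,0],[0,0,-0.4,0,0,0,0],[0,0,0,0,0,0,0]]'
```

```text
time: 20.45
tool_pos: [0.5177, 0.16, 0.1659]
ee_rot: [-3.14, -0.003, 3.118]
wrist_force: [-0.4, -1.1, -0.8]
width: 0.0305
finger_force: 30.0
time: 20.65
tool_pos: [0.5179, 0.1596, 0.163]
ee_rot: [-3.139, -0.002, 3.119]
wrist_force: [-3.9, -4.5, 2.1]
width: 0.0305
finger_force: 30.0
time: 20.85
tool_pos: [0.5176, 0.1598, 0.1576]
ee_rot: [-3.139, -0.002, 3.119]
wrist_force: [-3.4, -2.6, -0.1]
width: 0.0305
finger_force: 30.0
time: 21.15
tool_pos: [0.5177, 0.1597, 0.1468]
ee_rot: [-3.139, -0.003, 3.119]
wrist_force: [-2.7, -3.6, -2.4]
width: 0.0307
finger_force: 30.0
```

```bash
python3 -m pendant '[[0,0,-0.3,0,0,0,0],[0,0,0,0,0,0,0]]'; python3 -m pendant '[[0,0,-0.3,0,0,0,0],[0,0,0,0,0,0,0]]'; python3 -m pendant '[[0,0,-0.3,0,0,0,0],[0,0,0,0,0,0,0]]'
```

```text
time: 21.35
tool_pos: [0.5177, 0.1598, 0.1439]
ee_rot: [-3.139, -0.003, 3.119]
wrist_force: [-4.1, -5.0, -0.6]
width: 0.0305
finger_force: 30.0
time: 21.55
tool_pos: [0.5177, 0.1598, 0.1417]
ee_rot: [-3.139, -0.003, 3.119]
wrist_force: [-4.9, -4.2, 1.9]
width: 0.0304
finger_force: 30.0
time: 21.75
tool_pos: [0.5177, 0.1599, 0.1416]
ee_rot: [-3.14, -0.001, 3.119]
wrist_force: [-9.7, -6.4, 11.1]
width: 0.0299
finger_force: 30.0
```

The collar is seated: TCP at 141.6 mm where 141.8 was expected, with 11 N of reaction. I release it, retract and check.

```bash
python3 -m pendant '[[0,0,0.3,0,0,0,0.8],[0,0,0,0,0,0,0.8],[0,0,0,0,0,0,0.8],[0,0,0,0,0,0,0.8],[0,0,0,0,0,0,0.8],[0,0,2,0,0,0,0.8],[0,0,2.5,0,0,0,0.8],[0,0,2.5,0,0,0,0.8]]'; python3 -m pendant '[[3,0,2,0,0,0,0.8],[3,0,0,0,0,0,0.8],[0,0,0,0,0,0,0.8],[0,0,0,0,0,0,0.8],[0,0,0,0,0,0,0.8]]'
python3 - <<'E'
from h import *
p,im=snap("wrist","w_end"); ps,s=snap("scene","s_end"); pt,t=snap("top","t_end")
f=lambda n,P,I,hu,hv:(lambda q:I[max(q[1]-hv,0):q[1]+hv,q[0]-hu:q[0]+hu,::-1])(np.int32(proj(P,n,[.518,.159,.12])[0]))
R=lambda x:cv2.resize(x,(390,290),interpolation=cv2.INTER_CUBIC)
cv2.imwrite("pics/c6.png",np.vstack([np.hstack([R(f("wrist",p,im,80,60)),R(f("scene",ps,s,40,30))]),np.hstack([R(s[225:305,180:285,::-1]),R(t[150:220,270:345,::-1])])]))
E
```

```text
time: 22.55
tool_pos: [0.5185, 0.1609, 0.2117]
ee_rot: [-3.142, -0.001, 3.119]
wrist_force: [0.2, 0.3, 0.3]
width: 0.0752
finger_force: 0.0
time: 23.05
tool_pos: [0.578, 0.161, 0.2309]
ee_rot: [-3.142, -0.002, 3.12]
wrist_force: [0.2, 0.1, 0.2]
width: 0.0752
finger_force: 0.0
```

View pics/c6.png

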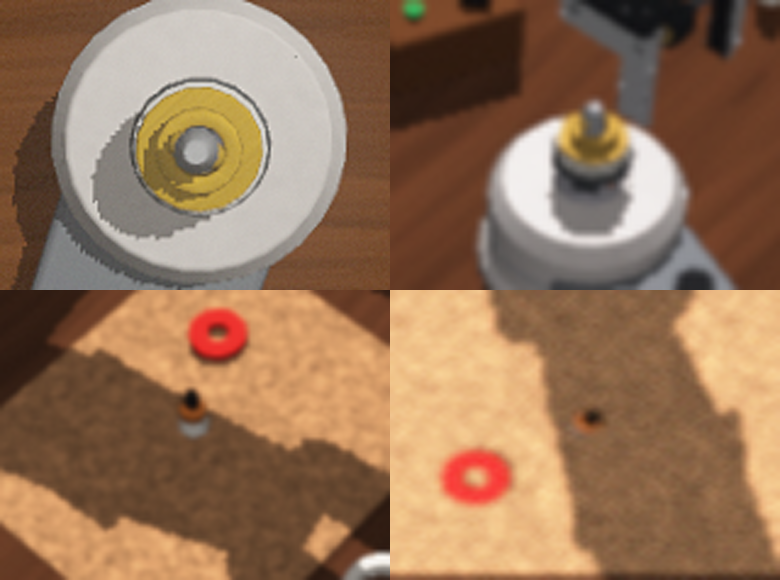

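The picture shows burr, spacer and collar stacked flat and concentric on the post, and the red ring and vial_a have not moved.

```bash
python3 -c "
from bench import robot
print(robot.close_job())"
```

```text
the job is handed in; nothing more can be done
None
```

The burr (dropped over the dogs), the spacer and the collar (flange down) went on the post in that order, each pushed fully home. The red ring and vial_a are where they were, and the job was handed in at about 23 s.

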